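# Put the kit away after a column change

## Robot

A 6-joint arm with a two-finger parallel gripper is mounted at the origin on a cart in front of the work surface, level with it; the furniture and walls round the work are solid. World frame = base frame: x ahead of the robot, y to its left, z up, the work surface at z = 0. Lengths are in mm, angles in rad, forces in N, time in s.
With the tool pointing down it reaches from about 350 to 975 mm from the base axis. Payload 7.1 kg.
Tool frame: the origin (TCP) lies at the very end of the fingers, on their centre line; the grasp point (between the pads) lies 19 mm behind it; z points along the fingers, y is the line along which they close (so a half turn about z gives the same grasp; the last joint's range is limited). The gripper opens to 88 mm and grips with 3 to 60 N. Pads are 20 mm wide; open, the fingers measure 115 mm over their backs; the gripper's body (75 mm by 178 mm) begins 61 mm behind the grasp point.
Start: joints at [-1.158, 0.423, 1.63, -0, 1.089, -0.019], TCP at [261.581, -567.609, 222.675] pointing down, gripper open.
Joint ranges: [-3, 3], [-0.9, 2.11], [0.09, 2.58], [-1.31, 4.45], [0.11, 2.69], [-2.54, 2.54]. Speed limits (rad/s): [2.39, 2.39, 3.01, 3.14, 3.14, 3.14].

## Interface

Orientations are given as a rotation vector (axis times angle).
In Python, from workcell import sensors, imaging, close_job gives the robot as it stands. The module is installed in compiled form; this text tells all that it offers.
- The arm moves only by the tool servo_tool, never from a script. Its argument "steps" is a list of rows, each a list of 3 entries, a list of its own where there are three numbers: the shift along the world's x, y, z in m, then the turn, a rotation vector about the world's x, y, z in degrees, then the opening, from -1 (shut) to 1 (fully open). A call has exactly 8 rows; each row shifts and turns the commanded pose from where the row before left it; what a row does not reach is not made up. A row lasts 1/12 s, in which the tool goes at most 41.7 mm and 7.16 degrees, less where a joint would pass 70% of its speed; a pose out of reach is approached as far as the arm can. A call is refused whole if a number of a shift passes 0.0417 or a number of a turn 7.16, either way. A call with a gripper value outside its range is refused whole. The fingers move at their own pace and stop on an object; the grip force is fixed at half the most. Time passes only in rows, so rows that do not move let the fingers close, or fill a call up. It gives the time, the measured TCP pose, the force, the opening and the grip force at its end, in the units of the state.
- sensors.get_obs(): the state, without advancing time (a new reading comes with each control period).
- imaging.get_image(name): name is "scene" or "top"; returns a dict with "color" (400x640x3 uint8, blue, green, red), "range_z" (400x640 float32, mm along the optical axis (not along the pixel's ray), 0 where there is no reading), "vertical_fov" (degrees; the focal length in pixels is half the picture's height over the tangent of half this angle, whatever the lens; pixels are square), "cx", "cy" (the principal point, pixels), "rvec" (rotation vector, rad) and "tvec" (3), from world to camera coordinates, as OpenCV has them. Camera axes: x right, y down, z forward; pixel columns grow to the right and rows downward; lengths in mm; the calibration is good to about 2 mm. A picture is of the moment at which its call begins.
- close_job(): hands the job in; it is judged then, once.
The state is a dict: "t": time; "qpos": joint angles; "qvel": joint speeds; "joint_torque": joint torques, N m; "ee_pos": TCP position; "orientation": TCP orientation; "ft_force": force on the tool from outside, world axes, zero at the start; "moment": the same for the moment, N m; "width": finger opening in mm; "grasp_force": force on a finger pad.
Only numpy, scipy, OpenCV 4.12 (cv2) and the standard library are available. Lean on these libraries where they do the work, as an engineer would, in place of code of your own. Each camera call takes 0.05 s, during which the arm holds its last target. There are 200 camera calls.

## Task

The column change on the chromatograph is finished and the mixed kit lies on the left of the bench; put every piece back where its kind belongs. Lay the separation column in both wire saddles of its rest, centred, stand each of the two small amber bottles in a well of the white block (either well, never tipping a bottle over on the way), and lay the syringe flat in the short nest and the screwdriver flat in the long one, along the nest.

Things in the scene. Friction and masses are not known exactly. Their poses are not given: they have to be found in the camera images.
- column_mid (a point): Separation column: tan tube, 9.6 mm in diameter, with a hexagonal nut (14 mm wide, 20 mm long) at each end; 236 mm long over all, about 0.12 kg, lying flat on the left of the bench. Point on the tube's axis at mid-length, 7.5 mm above the surface it lies on; its y axis runs along the tube. Both ends alike.
- screwdriver_mid (a point): Screwdriver with red handle, 167 mm long, lying flat on the left of the bench. Point on its axis at mid-length, 10 mm above the surface it lies on; its y axis runs along it towards the handle's butt. The handle (21 mm wide, 20 mm high) reaches from y = -4 to +84 mm; the blade is a 5 mm rod on the -y side. Centre of mass near y = +35 mm; grip the handle 25 to 40 mm along +y.
- syringe_mid (a point): Empty plastic syringe, 107 mm long, lying flat on the left of the bench. Point on its axis at mid-length, 9.5 mm above the surface it lies on; its x axis runs along it towards the nozzle. Barrel 17 mm in diameter from x = -34 mm to the nozzle end; finger flange 30 mm wide, 20 mm high at x = -35 mm; plunger disc 20 mm wide at x = -53 mm. Grip the barrel near the point.
- bottle_a_mid (a point): Amber bottle with white cap, 28 mm in diameter, 62 mm tall, upright on the left of the bench; one of two alike. Point on its axis half-way up (31 mm above its underside); its z is up. The straight body ends about 40 mm up; shoulder and cap (16 mm) above. Grip the body with the fingertips 19 mm or more above its underside, so that they clear the block when it stands in a well.
- bottle_b_mid (a point): Amber bottle with white cap, 28 mm in diameter, 62 mm tall, upright on the left of the bench; one of two alike. Point on its axis half-way up (31 mm above its underside); its z is up. The straight body ends about 40 mm up; shoulder and cap (16 mm) above. Grip the body with the fingertips 19 mm or more above its underside, so that they clear the block when it stands in a well.
- column_rest: Home of the column, fixed: aluminium base 170 x 56 x 8 mm with two V saddles of bent 6 mm steel wire, 65 mm either side of its centre along its x axis. Origin: centre of its underside, z up. The column lies along x, its middle over the origin. The Vs are 36 mm wide at their tips, 52 mm up; seated, the tube's axis is 37 mm above the worktop. Fingers can reach down to the base between the saddles.
- bottle_block: Home of the bottles, fixed: white plastic block 64 x 142 x 24 mm with two round wells 16 mm deep (floor 8 mm above the worktop), 34 mm in diameter, widened at the mouth to 44 mm, 35 mm either side of the centre along its y axis. Origin: centre of its underside, z up.
- short_nest: Home of the syringe, fixed: the shorter of two shallow grey plastic nests, 126 x 48 mm inside, floor 4 mm thick, 3 mm walls 18 mm high; the middle 68 mm of both long sides is cut away down to the floor for the fingers. Origin: centre of its underside; its x axis runs along its length.
- long_nest: Home of the screwdriver, fixed: the longer and slimmer of two shallow grey plastic nests, 188 x 44 mm inside, floor 4 mm thick, 3 mm walls 18 mm high; the middle 120 mm of both long sides is cut away down to the floor for the fingers. Origin: centre of its underside; its x axis runs along its length.

How it is judged (in metres and radians):
At the end, for the whole second after the job is handed in: Column in both saddles (18 mm lengthwise, 6 mm sideways, 0.1 rad); both bottles down in wells of the block, upright within 0.15 rad; syringe flat in the short nest, screwdriver flat in the long nest, each within about 15 mm of centred and 0.2 rad of the nest's line; all let go (x of column_mid in the frame of column_rest between -0.018 and 0.018 m and y of column_mid in the frame of column_rest between -0.006 and 0.006 m and z of column_mid in the frame of column_rest between 0.0317 and 0.0417 m and angle between the y axis of column_mid and the x axis of column_rest, either way round below 0.1 rad and x of bottle_a_mid in the frame of bottle_block between -0.01 and 0.01 m and y of bottle_a_mid in the frame of bottle_block between -0.048 and 0.048 m and z of bottle_a_mid in the frame of bottle_block between 0.034 and 0.044 m and angle between each of bottle_a_mid, bottle_b_mid's own z axis and vertical below 0.15 rad and x of bottle_b_mid in the frame of bottle_block between -0.01 and 0.01 m and y of bottle_b_mid in the frame of bottle_block between -0.048 and 0.048 m and z of bottle_b_mid in the frame of bottle_block between 0.034 and 0.044 m and x of syringe_mid in the frame of short_nest between -0.014 and 0.014 m and y of syringe_mid in the frame of short_nest between -0.015 and 0.015 m and z of syringe_mid in the frame of short_nest between 0.0095 and 0.0175 m and angle between the x axis of syringe_mid and the x axis of short_nest, either way round below 0.25 rad and x of screwdriver_mid in the frame of long_nest between -0.016 and 0.016 m and y of screwdriver_mid in the frame of long_nest between -0.015 and 0.015 m and z of screwdriver_mid in the frame of long_nest between 0.009 and 0.019 m and angle between the y axis of screwdriver_mid and the x axis of long_nest, either way round below 0.2 rad); the robot touches nothing.
It fails at once if a bottle is tipped over (more than 0.8 rad) (angle between any of bottle_a_mid, bottle_b_mid's own z axis and vertical above 0.8 rad).
It also fails if it takes over 138 s, if anything falls off the work surface, if the arm or the gripper's body presses on something with over 40 N, if the wrist force passes 120 N, or if a joint passes its speed limit or range.

## Working session

There is one attempt and no reset: what is moved stays moved. The work goes in short steps, Python scripts to look and compute and a tool call to move; the robot and the scene stay as the last step left them, time stands still between calls to the robot, and variables do not carry over. Pictures are saved under pics/ and viewed, at most 14 in all, crops included, and the job is handed in when it is done.

Besides the shell and the picture viewer there is one more tool, called after ">>>" as name(argument=value, ...) on one line, values as JSON. servo_tool: Moves the arm, as the interface text tells. Its arguments: {"type":"object","properties":{"steps":{"type":"array"}},"required":["steps"]}

```bash
mkdir -p pics; cat > h.py <<'E'
import numpy as np, cv2
from scipy.spatial.transform import Rotation as R
from workcell import sensors, imaging, close_job
def grab(n):
    d=imaging.get_image(n); h=d["color"].shape[0]
    f=h/2/np.tan(np.radians(d["vertical_fov"])/2)
    d["f"]=f; d["Rm"]=cv2.Rodrigues(np.array(d["rvec"],float))[0]; d["t"]=np.array(d["tvec"],float).ravel()
    np.savez("last_%s.npz"%n,**d); return d
def cloud(d):
    z=d["range_z"].astype(float); v,u=np.indices(z.shape)
    c=np.stack([(u-d["cx"])/d["f"]*z,(v-d["cy"])/d["f"]*z,z],-1)
    w=(c-d["t"])@d["Rm"]; w[z<=0]=np.nan; return w
def ray(d,u,v,h):
    r=np.array([(u-d["cx"])/d["f"],(v-d["cy"])/d["f"],1])@d["Rm"]; o=-d["t"]@d["Rm"]
    return o+r*(h-o[2])/r[2]
E
python3 - <<'E'
from h import *
for n in("scene","top"):
    d=grab(n); cv2.imwrite("pics/%s0.png"%n,d["color"]); print(n,d["f"],-d["t"]@d["Rm"],d["Rm"].round(3).tolist())
print(sensors.get_obs())
E
```

```text
scene 483.55914701283683 [-167.71041891  915.18891835  628.28730275] [[-0.787, -0.617, -0.014], [-0.273, 0.367, -0.889], [0.554, -0.696, -0.457]]
top 469.10369104042854 [ 208.52886716   45.22992847 1381.5306507 ] [[-0.029, -1.0, -0.006], [-0.978, 0.029, -0.205], [0.205, -0.0, -0.979]]
{'t': 0.1, 'qpos': array([-1.15802085e+00,  4.23766020e-01,  1.63059987e+00, -2.42773131e-05,
        1.08859184e+00, -1.89875524e-02]), 'qvel': array([ 0.00016141, -0.00122629, -0.00340667,  0.00131782, -0.00022607,
       -0.00114471]), 'joint_torque': array([-3.98301163e-04, -5.45615852e+01, -2.74323428e+01,  6.45432039e-02,
        1.88366929e-02, -3.08903725e-05]), 'ee_pos': array([ 261.37078243, -567.17767835,  221.98381256]), 'orientation': array([-3.06736249e+00, -6.72687474e-01,  4.52398115e-04]), 'ft_force': array([ 0.62918397, -0.08282158,  0.01411916]), 'moment': array([-0.01184481,  0.02244361, -0.02213384]), 'grasp_force': 0.0, 'width': 87.79187336860248}
```

View pics/top0.png

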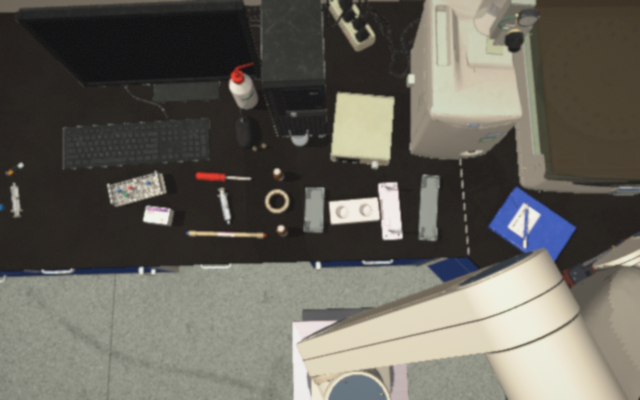

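View pics/scene0.png

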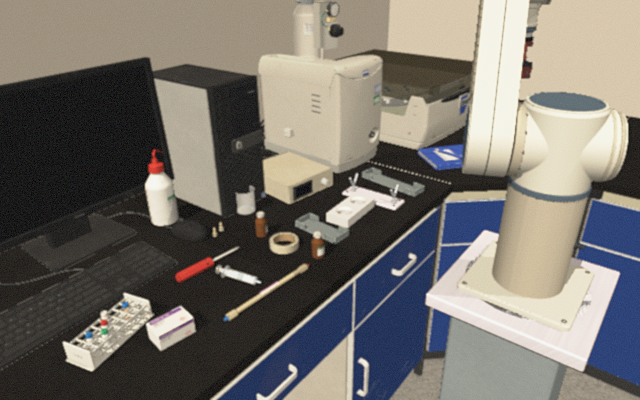

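The top view (up = +x, left = +y) shows:
- column at (190–265, 235)
- screwdriver at (197–250, 178)
- syringe at (225, 205)
- bottles at (278, 174) and (282, 231), with a tape roll at (277, 201) between them
- short nest (314, 210), block (354, 211), column rest (390, 211), long nest (429, 208)

The scene view agrees. The second syringe, at (15, 200), is out of reach and not part of the kit. Next I'll look at enlarged crops.

```bash
python3 - <<'E'
from h import *
d=dict(np.load("last_top.npz")); 
c=d["color"]
a=cv2.resize(c[160:250,180:300],None,fx=6.6,fy=6.6,interpolation=cv2.INTER_CUBIC);cv2.imwrite("pics/L.png",a)
b=cv2.resize(c[165:255,295:450],None,fx=5,fy=5,interpolation=cv2.INTER_CUBIC);cv2.imwrite("pics/Rr.png",b)
w=cloud(d)
H=w[165:255,185:450,2]
print(np.nanmedian(H), np.nanstd(H))
# components above table
m=np.zeros(c.shape[:2],np.uint8); m[160:250,180:450]=(w[160:250,180:450,2]>np.nanmedian(H)+3.5)
n,l,s,ce=cv2.connectedComponentsWithStats(m)
for i in range(1,n):
    if s[i,4]<12: continue
    p=w[l==i]; r=cv2.minAreaRect(p[:,:2].astype(np.float32))
    print(s[i].tolist(),"rect",np.round(r[0],1),np.round(r[1],1),round(r[2],1),"z",np.percentile(p[:,2],[5,50,95]).round(1), "mean",p[:,:2].mean(0).round(1))
E
```

```text
0.5934631981228875 7.811065286734815
[180, 160, 18, 2, 21] rect [635.3 471.2] [52.1  3.4] 89.4 z [ 5.   8.  12.6] mean [635.8 474.3]
[335, 160, 54, 10, 204] rect [604.  -53.8] [158.9  21.8] 83.5 z [ 6.6 28.8 44.8] mean [607.5 -74.5]
[273, 168, 11, 14, 103] rect [581.1 199.7] [38.9 27.9] 54.5 z [ 6.6 44.1 63.1] mean [573.9 194.2]
[195, 171, 56, 12, 248] rect [585.8 366.3] [ 34.1 168.3] 1.4 z [ 6.1 15.7 22.4] mean [580.4 387.6]
[420, 174, 22, 39, 271] rect [ 511.3 -259.9] [ 60.7 118.4] 84.4 z [ 4.3  6.5 18.4] mean [ 517.7 -256.8]
[378, 182, 24, 58, 958] rect [ 462.9 -134.6] [172.6  63. ] 0.6 z [ 4.8  8.2 33.3] mean [ 460.4 -134.3]
[304, 185, 20, 47, 430] rect [475.6  92.5] [ 56.5 142.3] 88.4 z [ 4.3  6.6 19.3] mean [472.3  92.4]
[217, 187, 14, 36, 197] rect [494.5 358. ] [109.9  30.7] 16.4 z [ 5.7 14.5 20.3] mean [495.  358.2]
[266, 189, 24, 25, 229] rect [501.7 200.7] [74.6 66.4] 3.3 z [ 5.5 17.6 22.3] mean [498.8 200. ]
[420, 196, 6, 9, 22] rect [ 491.1 -233.8] [15.2 24.8] 87.9 z [4.3 5.3 9.4] mean [ 488.7 -233.6]
[328, 198, 52, 27, 1065] rect [464.8 -24.9] [ 72.1 147.7] 2.0 z [ 6.4 22.4 27.9] mean [462.1 -26.5]
[419, 213, 19, 28, 213] rect [ 411.  -244.7] [54.3 80.9] 84.0 z [ 4.3  7.2 19.8] mean [ 405.8 -241.6]
[277, 223, 11, 13, 94] rect [414.9 185.4] [38.9 26.4] 1.8 z [12.7 45.3 64.6] mean [407.6 183.6]
[185, 231, 82, 8, 291] rect [405.6 355. ] [240.4  20.8] 87.6 z [ 5.3 11.6 16.7] mean [405.6 348.9]
```

View pics/L.png

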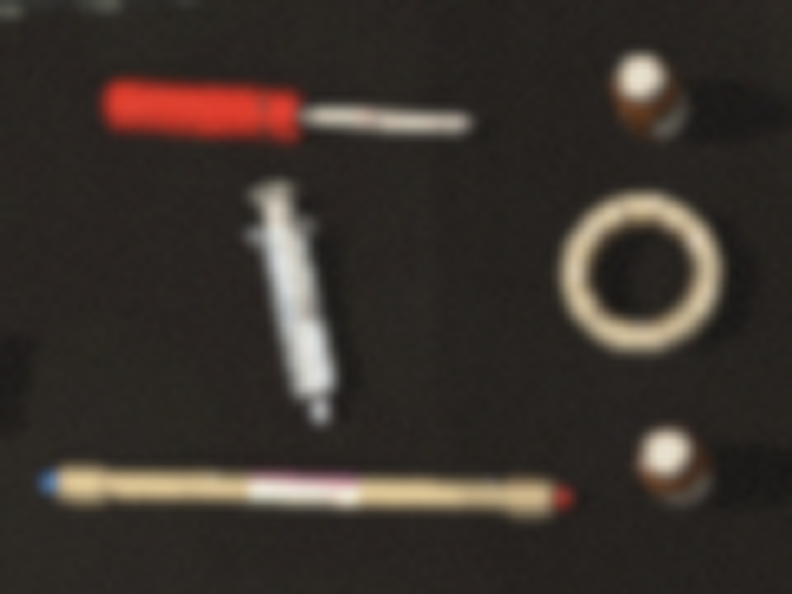

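View pics/Rr.png

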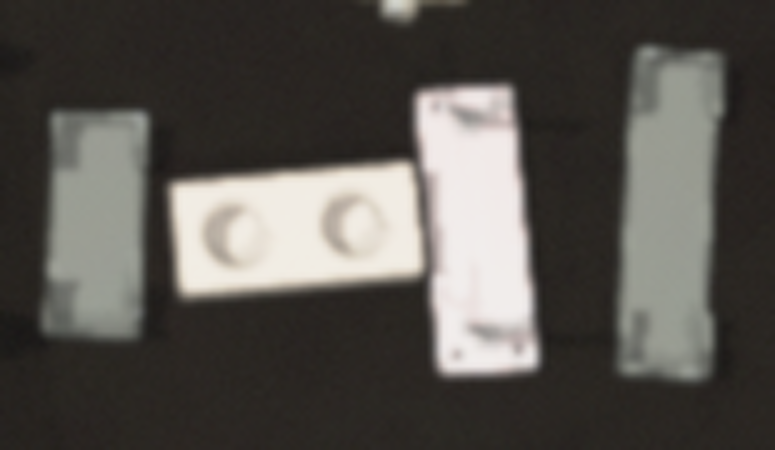

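The left crop shows:
- column from blue end (48, 483) to red end (572, 497)
- screwdriver butt (103, 103), tip (470, 122)
- syringe plunger (270, 188), nozzle (321, 423)
- bottle caps (640, 77) and (668, 455)

In the right crop I can read the corners of the nests, block and rest. I'll turn these into positions.

```bash
python3 - <<'E'
from h import *
d=dict(np.load("last_top.npz"))
L=lambda x,y,h: ray(d,180-.5+(x+.5)/6.6,160-.5+(y+.5)/6.6,h)
Q=lambda x,y,h: ray(d,295-.5+(x+.5)/5,165-.5+(y+.5)/5,h)
def seg(n,a,b):
    v=b-a;print(n,((a+b)/2).round(1),"len",np.linalg.norm(v).round(1),"ang",np.degrees(np.arctan2(v[1],v[0])).round(1))
seg("col",L(572,497,7.5),L(42,482,7.5))
seg("scr",L(473,122,10),L(102,103,10))
seg("syr",L(268,186,9.5),L(321,425,9.5))
print("bot",L(640,77,62).round(1),L(668,455,62).round(1))
def rect(n,c,h):
    p=np.array([Q(x,y,h)[:2] for x,y in c],np.float32);r=cv2.minAreaRect(p)
    e=(p[0]+p[1]-p[2]-p[3])/2; f=(p[0]+p[3]-p[1]-p[2])/2
    print(n,p.mean(0).round(1),"long/short",np.linalg.norm(e).round(1),np.linalg.norm(f).round(1),"ang x",np.degrees(np.arctan2(e[1],e[0])).round(1),"ang y",np.degrees(np.arctan2(f[1],f[0])).round(1)-90)
rect("block",[(170,183),(412,161),(425,274),(182,297)],24)
rect("rest",[(415,90),(513,85),(540,370),(440,376)],8)
rect("short",[(52,112),(148,112),(140,338),(42,333)],18)
rect("long",[(636,48),(722,54),(712,380),(618,374)],18)
print("wells",Q(236,234,24),Q(354,226,24))
# column and screwdriver refine by cloud line fit
w=cloud(d)
for n,(r0,r1,c0,c1) in dict(col=(228,242,180,272),scr=(168,186,192,254),syr=(185,226,214,234)).items():
    p=w[r0:r1,c0:c1].reshape(-1,3);p=p[p[:,2]>6];m=p.mean(0)
    v=np.linalg.svd(p[:,:2]-m[:2],full_matrices=False)[2][0];t=(p[:,:2]-m[:2])@v
    print(n,m.round(1),v.round(3),"mid",(m[:2]+v*(t.min()+t.max())/2).round(1),np.ptp(t).round(1))
# saddles: high points
p=w[180:245,376:404].reshape(-1,3);p=p[p[:,2]>25];print(p.round(0)[:40].tolist())
E
```

```text
col [406.1 352.6   7.5] len 237.8 ang 86.7
scr [580.1 363.9  10. ] len 170.9 ang 85.3
syr [490.3 359.2   9.5] len 114.0 ang -166.9
bot [577.5 196.2  62. ] [408.7 185.1  62. ]
block [462.3 -27. ] long/short 68.3 143.5 ang x 3.9 ang y 3.699997
rest [ 462.1 -134.7] long/short 173.3 59.1 ang x 2.0 ang y 1.5
short [470.4  91.9] long/short 134.7 57.4 ang x -3.5 ang y -3.199997
long [ 466.9 -249.3] long/short 197.2 53.1 ang x -6.5 ang y -5.5999985
wells [460.00721517   9.17799283  24.        ] [462.73687287 -60.41360787  24.        ]
col [405.5 348.6  11.8] [0.061 0.998] mid [405.5 348.4] 241.3
scr [580.5 386.2  15.6] [0.08  0.997] mid [579.  367.8] 184.2
syr [494.4 358.   14.6] [-0.98  -0.201] mid [492.1 357.5] 105.3
[[531.0, -151.0, 52.0], [529.0, -112.0, 54.0], [530.0, -116.0, 50.0], [531.0, -143.0, 43.0], [528.0, -145.0, 52.0], [529.0, -148.0, 48.0], [528.0, -150.0, 54.0], [527.0, -113.0, 48.0], [526.0, -115.0, 52.0], [526.0, -118.0, 52.0], [529.0, -123.0, 39.0], [531.0, -133.0, 32.0], [530.0, -138.0, 36.0], [529.0, -141.0, 37.0], [528.0, -143.0, 43.0], [527.0, -145.0, 47.0], [526.0, -148.0, 51.0], [526.0, -151.0, 51.0], [526.0, -119.0, 42.0], [526.0, -123.0, 39.0], [526.0, -125.0, 41.0], [527.0, -129.0, 33.0], [528.0, -133.0, 29.0], [527.0, -135.0, 34.0], [526.0, -138.0, 36.0], [525.0, -140.0, 41.0], [524.0, -143.0, 44.0], [524.0, -126.0, 34.0], [526.0, -130.0, 28.0], [525.0, -132.0, 32.0], [525.0, -136.0, 29.0], [487.0, -92.0, 28.0], [488.0, -96.0, 26.0], [485.0, -95.0, 27.0], [479.0, -95.0, 25.0], [467.0, -92.0, 26.0], [467.0, -98.0, 25.0], [464.0, -94.0, 26.0], [458.0, -97.0, 26.0], [454.0, -91.0, 29.0]]
```

>>> servo_tool(steps=[[[0.006, 0.031, 0], [0, 0, -1], 0.36], [[0.006, 0.031, 0], [0, 0, -1], 0.36], [[0.006, 0.031, 0], [0, 0, -1], 0.36], [[0.006, 0.031, 0], [0, 0, -1], 0.36], [[0.006, 0.031, 0], [0, 0, -1], 0.36], [[0.006, 0.031, 0], [0, 0, -1], 0.36], [[0.006, 0.031, 0], [0, 0, -1], 0.36], [[0.006, 0.031, 0], [0, 0, -1], 0.36]])

```text
t: 0.77
ee_pos: [309.4, -318.0, 222.4]
orientation: [-3.108, -0.455, 0.0]
ft_force: [1.4, -0.6, 0.6]
width: 59.6
grasp_force: 0.0
```

>>> servo_tool(steps=[[[0.006, 0.031, 0], [0, 0, -1], 0.36], [[0.006, 0.031, 0], [0, 0, -1], 0.36], [[0.006, 0.031, 0], [0, 0, -1], 0.36], [[0.006, 0.031, 0], [0, 0, -1], 0.36], [[0.006, 0.031, 0], [0, 0, -1], 0.36], [[0.006, 0.031, 0], [0, 0, -1], 0.36], [[0.006, 0.031, 0], [0, 0, -1], 0.36], [[0.006, 0.031, 0], [0, 0, -1], 0.36]])

```text
t: 1.43
ee_pos: [357.3, -70.1, 222.7]
orientation: [3.133, 0.238, 0.0]
ft_force: [-0.4, -0.0, 0.4]
width: 59.9
grasp_force: 0.0
```

>>> servo_tool(steps=[[[0.006, 0.032, -0.012], [0, 0, -1], 0.36], [[0.006, 0.032, -0.012], [0, 0, -1], 0.36], [[0.006, 0.032, -0.012], [0, 0, -1], 0.36], [[0.006, 0.032, -0.012], [0, 0, -1], 0.36], [[0.006, 0.032, -0.012], [0, 0, -1], 0.36], [[0.006, 0.032, -0.012], [0, 0, -1], 0.36], [[0.006, 0.032, -0.012], [0, 0, -1], 0.36], [[0, 0, 0], [0, 0, 0], 0.36]])

```text
t: 2.1
ee_pos: [400.0, 156.3, 137.1]
orientation: [-3.141, -0.052, 0.001]
ft_force: [-0.4, -0.1, -0.0]
width: 59.7
grasp_force: 0.0
```

>>> servo_tool(steps=[[[0.0045, 0.0145, -0.01], [0, 0, 0], 0.36], [[0.0045, 0.0145, -0.01], [0, 0, 0], 0.36], [[0, 0, -0.015], [0, 0, 0], 0.36], [[0, 0, -0.02], [0, 0, 0], 0.36], [[0, 0, -0.02], [0, 0, 0], 0.36], [[0, 0, -0.02], [0, 0, 0], 0.36], [[0, 0, -0.015], [0, 0, 0], 0.36], [[0, 0, -0.006], [0, 0, 0], 0.36]])

```text
t: 2.77
ee_pos: [407.4, 180.4, 21.0]
orientation: [3.14, 0.048, -0.005]
ft_force: [-0.5, -0.1, 0.7]
width: 59.7
grasp_force: 0.0
```

>>> servo_tool(steps=[[[0, 0, 0], [0, 0, 0], 0.36], [[0, 0, 0], [0, 0, 0], -0.2], [[0, 0, 0], [0, 0, 0], -0.5], [[0, 0, 0], [0, 0, 0], -0.7], [[0, 0, 0], [0, 0, 0], -1], [[0, 0, 0], [0, 0, 0], -1], [[0, 0, 0], [0, 0, 0], -1], [[0, 0, 0], [0, 0, 0], -1]])

```text
t: 3.43
ee_pos: [409.1, 181.6, 23.2]
orientation: [-3.141, -0.048, -0.002]
ft_force: [-0.5, 0.5, 6.2]
width: 26.8
grasp_force: 30.0
```

>>> servo_tool(steps=[[[0, 0, 0.01], [0, 0, 0], -1], [[0, 0, 0.02], [0, 0, 0], -1], [[0, 0, 0.02], [0, 0, 0], -1], [[0.003, -0.01, 0.01], [0, 0, 0], -1], [[0.006, -0.02, 0], [0, 0, 0], -1], [[0.006, -0.02, 0], [0, 0, 0], -1], [[0.006, -0.02, 0], [0, 0, 0], -1], [[0.006, -0.02, 0], [0, 0, 0], -1]])

```text
t: 4.1
ee_pos: [435.7, 89.9, 83.0]
orientation: [3.141, 0.048, 0.0]
ft_force: [0.5, -0.0, -0.7]
width: 27.1
grasp_force: 30.0
```

>>> servo_tool(steps=[[[0.006, -0.02, 0], [0, 0, 0], -1], [[0.006, -0.02, 0], [0, 0, 0], -1], [[0.006, -0.02, 0], [0, 0, 0], -1], [[0.003, -0.016, 0], [0, 0, 0], -1], [[0.003, -0.01, 0], [0, 0, 0], -1], [[0, 0, 0], [0, 0, 0], -1], [[0, 0, 0], [0, 0, 0], -1], [[0, 0, 0], [0, 0, 0], -1]])

```text
t: 4.77
ee_pos: [459.2, 5.7, 82.6]
orientation: [-3.141, -0.048, 0.001]
ft_force: [-0.2, 0.7, -0.4]
width: 26.7
grasp_force: 30.0
```

```bash
python3 - <<'E'
from h import *
d=grab("top");d2=grab("scene")
a=cv2.resize(d["color"][150:250,270:410],None,fx=5,fy=5,interpolation=cv2.INTER_CUBIC);cv2.imwrite("pics/b1.png",a)
a=cv2.resize(d2["color"][160:280,220:420],None,fx=4,fy=4,interpolation=cv2.INTER_CUBIC);cv2.imwrite("pics/b1s.png",a)
for i in range(4): o=sensors.get_obs();print(o["ee_pos"].round(1),o["t"]);imaging.get_image("top")
E
```

```text
[459.2   6.1  82.6] 4.8667
[459.3   6.1  82.7] 4.9167
[459.4   6.1  82.7] 4.9667
[459.4   6.   82.7] 5.0167
```

View pics/b1s.png

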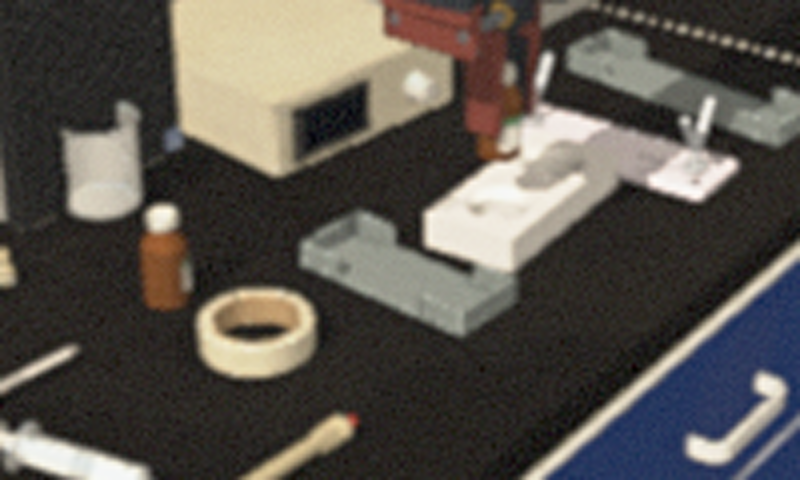

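Scene crop: bottle held upright, above the block once its height is allowed for. Bottle A still stands at (165, 258) and the tape roll at (257, 330). Summing the commands gives TCP (459.6, 5.4, 82.7). Next I shift 3 mm in y, lower and release.

>>> servo_tool(steps=[[[0, 0.003, 0], [0, 0, 0], -1], [[0, 0, -0.01], [0, 0, 0], -1], [[0, 0, -0.015], [0, 0, 0], -1], [[0, 0, -0.012], [0, 0, 0], -1], [[0, 0, -0.008], [0, 0, 0], -1], [[0, 0, -0.004], [0, 0, 0], -1], [[0, 0, -0.002], [0, 0, 0], -1], [[0, 0, 0], [0, 0, 0], -1]])

```text
t: 5.73
ee_pos: [459.4, 8.5, 31.5]
orientation: [-3.141, -0.048, 0.001]
ft_force: [0.8, 0.6, -1.4]
width: 26.9
grasp_force: 30.0
```

>>> servo_tool(steps=[[[0, 0, 0], [0, 0, 0], -0.3], [[0, 0, 0], [0, 0, 0], 0], [[0, 0, 0], [0, 0, 0], 0.1], [[0, 0, 0], [0, 0, 0], 0.1], [[0, 0, 0.01], [0, 0, 0], 0.1], [[0, 0, 0.02], [0, 0, 0], 0.1], [[0, 0, 0.03], [0, 0, 0], 0.1], [[0, 0, 0.03], [0, 0, 0], 0.1]])

```text
t: 6.4
ee_pos: [458.8, 8.4, 122.8]
orientation: [-3.141, -0.048, 0.003]
ft_force: [-0.1, 0.4, 0.1]
width: 48.0
grasp_force: 0.0
```

>>> servo_tool(steps=[[[0.012, 0.019, 0], [0, 0, 0], 0.4], [[0.016, 0.025, 0], [0, 0, 0], 0.4], [[0.016, 0.025, 0], [0, 0, 0], 0.4], [[0.016, 0.025, 0], [0, 0, 0], 0.4], [[0.016, 0.025, 0], [0, 0, 0], 0.4], [[0.016, 0.025, 0], [0, 0, 0], 0.4], [[0.016, 0.025, 0], [0, 0, 0], 0.4], [[0.01, 0.019, 0], [0, 0, 0], 0.4]])

```text
t: 7.07
ee_pos: [579.1, 198.5, 122.8]
orientation: [-3.141, -0.049, -0.003]
ft_force: [0.1, 0.1, -0.8]
width: 61.6
grasp_force: 0.0
```

>>> servo_tool(steps=[[[0, 0, -0.015], [0, 0, 0], 0.4], [[0, 0, -0.015], [0, 0, 0], 0.4], [[0, 0, -0.02], [0, 0, 0], 0.4], [[0, 0, -0.02], [0, 0, 0], 0.4], [[0, 0, -0.018], [0, 0, 0], 0.4], [[0, 0, -0.008], [0, 0, 0], 0.4], [[0, 0, -0.003], [0, 0, 0], 0.4], [[0, 0, 0], [0, 0, 0], 0]])

```text
t: 7.73
ee_pos: [577.5, 196.3, 22.7]
orientation: [3.141, 0.048, -0.001]
ft_force: [-0.4, -1.2, -0.9]
width: 57.7
grasp_force: 0.0
```

>>> servo_tool(steps=[[[0, 0, 0], [0, 0, 0], -0.3], [[0, 0, 0], [0, 0, 0], -0.6], [[0, 0, 0], [0, 0, 0], -1], [[0, 0, 0], [0, 0, 0], -1], [[0, 0, 0], [0, 0, 0], -1], [[0, 0, 0.005], [0, 0, 0], -1], [[0, 0, 0.015], [0, 0, 0], -1], [[0, 0, 0.02], [0, 0, 0], -1]])

```text
t: 8.4
ee_pos: [576.2, 196.0, 61.9]
orientation: [3.14, 0.048, -0.005]
ft_force: [0.1, 0.7, -0.0]
width: 27.2
grasp_force: 30.0
```

>>> servo_tool(steps=[[[0, 0, 0.025], [0, 0, 0], -1], [[-0.005, -0.01, 0.025], [0, 0, 0], -1], [[-0.01, -0.022, 0.005], [0, 0, 0], -1], [[-0.012, -0.026, 0], [0, 0, 0], -1], [[-0.012, -0.026, 0], [0, 0, 0], -1], [[-0.012, -0.026, 0], [0, 0, 0], -1], [[-0.012, -0.026, 0], [0, 0, 0], -1], [[-0.012, -0.026, 0], [0, 0, 0], -1]])

```text
t: 9.07
ee_pos: [501.8, 33.4, 118.1]
orientation: [-3.141, -0.048, -0.001]
ft_force: [-0.5, 0.0, -1.3]
width: 27.2
grasp_force: 30.0
```

>>> servo_tool(steps=[[[-0.012, -0.026, 0], [0, 0, 0], -1], [[-0.012, -0.026, 0], [0, 0, 0], -1], [[-0.01, -0.026, 0], [0, 0, 0], -1], [[-0.0046, -0.018, 0], [0, 0, 0], -1], [[0, 0, 0], [0, 0, 0], -1], [[0, 0, -0.01], [0, 0, 0], -1], [[0, 0, -0.02], [0, 0, 0], -1], [[0, 0, -0.02], [0, 0, 0], -1]])

```text
t: 9.73
ee_pos: [465.2, -60.9, 67.4]
orientation: [3.141, 0.048, 0.004]
ft_force: [-0.5, 0.2, -0.4]
width: 26.6
grasp_force: 30.0
```

>>> servo_tool(steps=[[[0, 0, -0.015], [0, 0, 0], -1], [[0, 0, -0.013], [0, 0, 0], -1], [[0, 0, -0.006], [0, 0, 0], -1], [[0, 0, -0.002], [0, 0, 0], -1], [[0, 0, 0], [0, 0, 0], -1], [[0, 0, 0], [0, 0, 0], -0.3], [[0, 0, 0], [0, 0, 0], 0], [[0, 0, 0], [0, 0, 0], 0.1]])

```text
t: 10.4
ee_pos: [464.5, -61.3, 31.8]
orientation: [3.141, 0.049, 0.001]
ft_force: [0.3, -0.4, 0.1]
width: 40.8
grasp_force: 0.0
```

>>> servo_tool(steps=[[[0, 0, 0], [0, 0, 0], 0.1], [[0, 0, 0.01], [0, 0, 0], 0.1], [[0, 0, 0.02], [0, 0, 0], 0.1], [[0, 0, 0.03], [0, 0, 0], 0.1], [[0, 0, 0.03], [0, 0, 0], 0.1], [[0, 0.02, 0], [0, 0, 0], 0.1], [[0, 0.03, 0], [0, 0, 0], 0.1], [[0, 0.03, 0], [0, 0, 0], 0.1]])

```text
t: 11.07
ee_pos: [464.6, 18.7, 123.3]
orientation: [-3.141, -0.044, -0.004]
ft_force: [-0.4, -0.1, -0.1]
width: 48.6
grasp_force: 0.0
```

>>> servo_tool(steps=[[[0.002, 0.02, 0], [0, 0, 1], 0.3], [[0.002, 0.03, 0], [0, 0, 1], 0.3], [[0.003, 0.03, 0], [0, 0, 1], 0.3], [[0.003, 0.03, 0], [0, 0, 1], 0.3], [[0.003, 0.03, 0], [0, 0, 1], 0.3], [[0.002, 0.03, 0], [0, 0, 1], 0.3], [[0.002, 0.03, 0], [0, 0, 1], 0.3], [[0.002, 0.03, 0], [0, 0, 1], 0.3]])

```text
t: 11.73
ee_pos: [482.9, 249.9, 122.6]
orientation: [-3.13, -0.268, -0.001]
ft_force: [0.7, 0.2, -0.0]
width: 57.0
grasp_force: 0.0
```

>>> servo_tool(steps=[[[0.002, 0.03, 0], [0, 0, 1], 0.3], [[0.002, 0.03, 0], [0, 0, 1], 0.3], [[0.002, 0.03, 0], [0, 0, 1], 0.3], [[0.002, 0.02, -0.015], [0, 0, 0], 0.3], [[0, 0, -0.02], [0, 0, 0], 0.3], [[0, 0, -0.02], [0, 0, 0], 0.3], [[0, 0, -0.02], [0, 0, 0], 0.3], [[0, 0, 0], [0, 0, 0], 0.3]])

```text
t: 12.4
ee_pos: [488.8, 357.1, 43.9]
orientation: [3.119, 0.349, -0.008]
ft_force: [0.2, -1.1, -0.3]
width: 57.4
grasp_force: 0.0
```

```bash
python3 - <<'E'
from h import *
o=sensors.get_obs();print(o["ee_pos"],o["orientation"])
d=grab("top");d2=grab("scene")
a=cv2.resize(d["color"][170:250,185:385],None,fx=4,fy=4,interpolation=cv2.INTER_CUBIC)
b=cv2.resize(d2["color"][190:310,180:420],None,fx=3.33,fy=2.3,interpolation=cv2.INTER_CUBIC)
cv2.imwrite("pics/c1.png",np.vstack([a,b[:, :800] if b.shape[1]>=800 else cv2.resize(b,(800,276))]))
E
```

```text
[488.78294049 357.09240596  43.9483369 ] [ 3.11946864  0.34863892 -0.00778454]
```

View pics/c1.png

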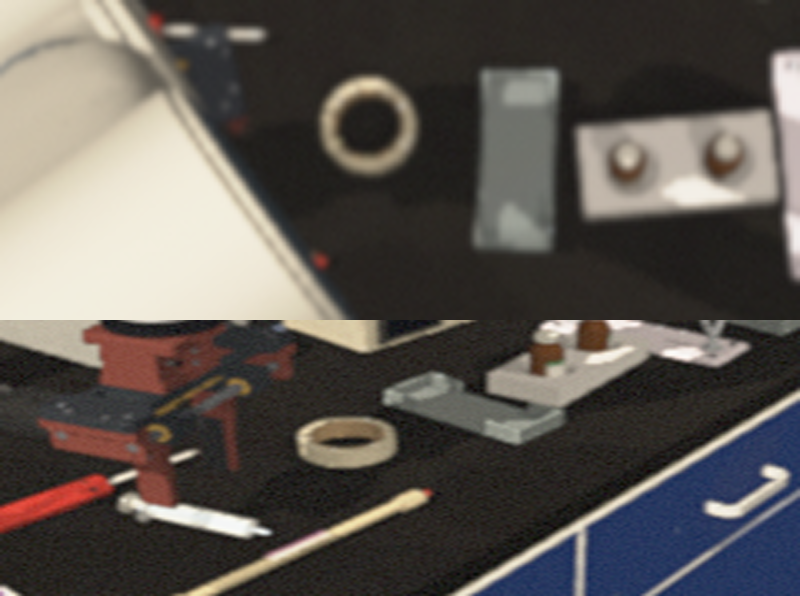

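Both bottles stand in the wells, at (628, 160) and (725, 152) in the upper half. The gripper straddles the syringe. Next I lower and grasp it.

>>> servo_tool(steps=[[[0, 0, -0.015], [0, 0, 0], 0.3], [[0, 0, -0.015], [0, 0, 0], 0.3], [[0, 0, -0.01], [0, 0, 0], 0.3], [[0, 0, -0.003], [0, 0, 0], 0.3], [[0, 0, 0], [0, 0, 0], 0.3], [[0, 0, 0], [0, 0, 0], -0.3], [[0, 0, 0], [0, 0, 0], -0.6], [[0, 0, 0], [0, 0, 0], -1]])

```text
t: 13.17
ee_pos: [491.5, 358.7, 4.6]
orientation: [-3.122, -0.348, -0.002]
ft_force: [-0.5, -0.1, -0.6]
width: 40.3
grasp_force: 0.0
```

>>> servo_tool(steps=[[[0, 0, 0], [0, 0, 0], -1], [[0, 0, 0], [0, 0, 0], -1], [[0, 0, 0], [0, 0, 0], -1], [[0, 0, 0.01], [0, 0, 0], -1], [[0, 0, 0.02], [0, 0, 0], -1], [[0, 0, 0.02], [0, 0, 0], -1], [[0, 0, 0], [0, 0, 0], -1], [[0, 0, 0], [0, 0, 0], -1]])

```text
t: 13.83
ee_pos: [491.8, 359.0, 55.2]
orientation: [-3.121, -0.348, -0.004]
ft_force: [0.1, -0.5, -0.9]
width: 16.2
grasp_force: 30.0
```

>>> servo_tool(steps=[[[-0.001, -0.017, 0], [0, 0, -1.5], -1], [[-0.002, -0.027, 0], [0, 0, -2], -1], [[-0.002, -0.027, 0], [0, 0, -2], -1], [[-0.002, -0.027, 0], [0, 0, -2], -1], [[-0.002, -0.027, 0], [0, 0, -2], -1], [[-0.002, -0.027, 0], [0, 0, -2], -1], [[-0.002, -0.027, 0], [0, 0, -2], -1], [[-0.002, -0.027, 0], [0, 0, -2], -1]])

```text
t: 14.5
ee_pos: [474.3, 150.1, 52.7]
orientation: [3.14, -0.08, -0.004]
ft_force: [1.2, -0.5, -0.6]
width: 16.1
grasp_force: 30.0
```

>>> servo_tool(steps=[[[-0.002, -0.027, 0], [0, 0, -1], -1], [[-0.003, -0.0255, 0], [0, 0, 0], -1], [[0, -0.008, 0], [0, 0, 0], -1], [[0, 0, 0], [0, 0, 0], -1], [[0, 0, -0.015], [0, 0, 0], -1], [[0, 0, -0.015], [0, 0, 0], -1], [[0, 0, -0.01], [0, 0, 0], -1], [[0, 0, -0.004], [0, 0, 0], -1]])

```text
t: 15.17
ee_pos: [470.8, 91.9, 9.4]
orientation: [3.139, -0.101, -0.002]
ft_force: [-5.0, -12.8, 40.2]
width: 16.3
grasp_force: 30.0
```

>>> servo_tool(steps=[[[0, 0, -0.001], [0, 0, 0], -1], [[0, 0, 0], [0, 0, 0], -1], [[0, 0, 0], [0, 0, 0], -0.5], [[0, 0, 0], [0, 0, 0], -0.3], [[0, 0, 0], [0, 0, 0], -0.2], [[0, 0, 0], [0, 0, 0], -0.2], [[0, 0, 0.01], [0, 0, 0], -0.2], [[0, 0, 0.02], [0, 0, 0], -0.2]])

```text
t: 15.83
ee_pos: [469.3, 91.8, 37.7]
orientation: [3.139, -0.103, -0.007]
ft_force: [0.5, -0.1, -0.2]
width: 35.3
grasp_force: 0.0
```

>>> servo_tool(steps=[[[0, 0, 0.02], [0, 0, 2], 0.2], [[0, 0, 0.02], [0, 0, 5], 0.2], [[0.008, 0.02, 0.02], [0, 0, 6], 0.2], [[0.008, 0.025, 0], [0, 0, 6], 0.2], [[0.008, 0.025, 0], [0, 0, 6], 0.2], [[0.008, 0.025, 0], [0, 0, 6], 0.2], [[0.008, 0.025, 0], [0, 0, 6], 0.2], [[0.008, 0.025, 0], [0, 0, 6], 0.2]])

```text
t: 16.5
ee_pos: [519.1, 238.3, 99.5]
orientation: [-2.956, -1.063, -0.001]
ft_force: [0.5, -0.0, -0.2]
width: 52.7
grasp_force: 0.0
```

>>> servo_tool(steps=[[[0.008, 0.025, 0], [0, 0, 6], 0.2], [[0.008, 0.025, 0], [0, 0, 6], 0.2], [[0.008, 0.025, 0], [0, 0, 6], 0.2], [[0.008, 0.025, 0], [0, 0, 6], 0.2], [[0.008, 0.025, 0], [0, 0, 6], 0.2], [[0.008, 0.025, 0], [0, 0, 6], 0.2], [[0.008, 0.025, 0], [0, 0, 6], 0.2], [[0.008, 0.0101, 0], [0, 0, 4], 0.2]])

```text
t: 17.17
ee_pos: [582.9, 425.3, 99.4]
orientation: [-2.304, -2.135, -0.002]
ft_force: [0.1, -0.4, 0.6]
width: 53.1
grasp_force: 0.0
```

```bash
python3 - <<'E'
from h import *
o=sensors.get_obs();print(o["ee_pos"],o["orientation"])
d=grab("top");d2=grab("scene")
a=cv2.resize(d["color"][160:250,185:345],None,fx=5,fy=5,interpolation=cv2.INTER_CUBIC)[:340]
a=cv2.resize(d["color"][182:240,300:380],(400,290),interpolation=cv2.INTER_CUBIC)
e=cv2.resize(d["color"][160:240,185:295],(400,290),interpolation=cv2.INTER_CUBIC)
b=cv2.resize(d2["color"][190:290,170:430],(800,308),interpolation=cv2.INTER_CUBIC)
cv2.imwrite("pics/c2.png",np.vstack([np.hstack([e,a]),b]))
E
```

```text
[582.89347795 425.3035403   99.43120857] [-2.30384681e+00 -2.13524942e+00 -2.08662957e-03]
```

View pics/c2.png

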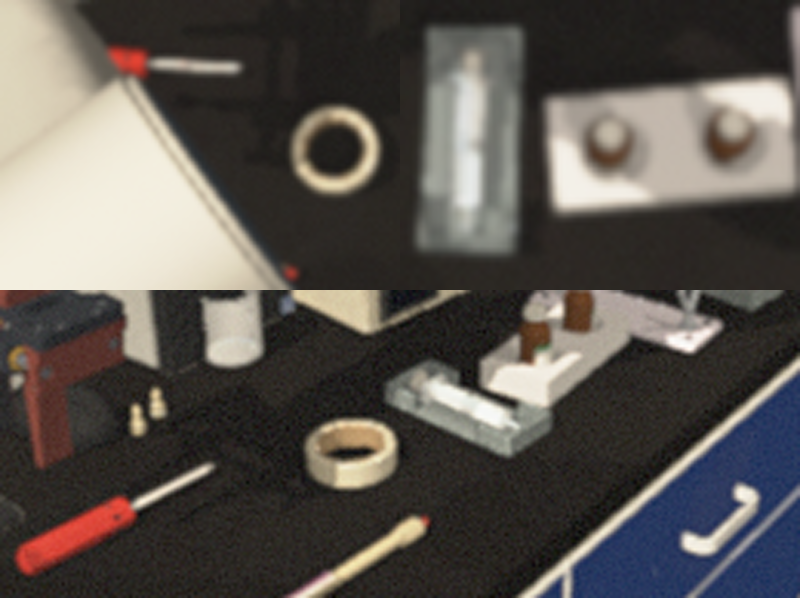

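The syringe lies flat and centred in the short nest (upper right crop, axis from (470, 55) to (462, 225)), and the bottles are fine. Commanded TCP is (583, 422, 98.7), so I go −25 mm in y and down to the screwdriver handle.

>>> servo_tool(steps=[[[0, -0.015, 0], [0, 0, 0], 0.2], [[0, -0.01, -0.01], [0, 0, 0], 0.2], [[0, 0, -0.02], [0, 0, 0], 0.2], [[0, 0, -0.02], [0, 0, 0], 0.2], [[0, 0, -0.02], [0, 0, 0], 0.2], [[0, 0, -0.015], [0, 0, 0], 0.2], [[0, 0, -0.006], [0, 0, 0], 0.2], [[0, 0, -0.003], [0, 0, 0], 0.2]])

```text
t: 17.93
ee_pos: [582.1, 395.1, 3.2]
orientation: [-2.313, -2.125, 0.004]
ft_force: [-0.1, -0.2, 1.0]
width: 52.8
grasp_force: 0.0
```

>>> servo_tool(steps=[[[0, 0, 0], [0, 0, 0], 0.2], [[0, 0, 0], [0, 0, 0], -0.2], [[0, 0, 0], [0, 0, 0], -0.5], [[0, 0, 0], [0, 0, 0], -1], [[0, 0, 0], [0, 0, 0], -1], [[0, 0, 0], [0, 0, 0], -1], [[0, 0, 0], [0, 0, 0], -1], [[0, 0, 0.01], [0, 0, 0], -1]])

```text
t: 18.6
ee_pos: [581.7, 396.3, 13.2]
orientation: [-2.311, -2.127, 0.005]
ft_force: [-0.5, -0.8, -0.9]
width: 20.5
grasp_force: 30.0
```

>>> servo_tool(steps=[[[0, 0, 0.02], [0, 0, 0], -1], [[0, 0, 0.03], [0, 0, 0], -1], [[0, 0, 0.03], [0, 0, 0], -1], [[0, 0, 0.02], [0, 0, 0], -1], [[0, 0, 0], [0, 0, 0], -1], [[0, 0, 0], [0, 0, 0], -1], [[0, 0, 0], [0, 0, 0], -1], [[0, 0, 0], [0, 0, 0], -1]])

```text
t: 19.27
ee_pos: [581.9, 396.3, 112.9]
orientation: [-2.311, -2.127, 0.005]
ft_force: [-0.5, -0.2, -0.6]
width: 20.3
grasp_force: 30.0
```

```bash
python3 - <<'E'
from h import *
o=sensors.get_obs();print(o["ee_pos"],o["orientation"],o["width"])
d=grab("top");w=cloud(d)
p=w[186:236,303:326].reshape(-1,3);p=p[np.isfinite(p[:,2])]
c=d["color"][186:236,303:326].reshape(-1,3)
print(p[:,2].max())
q=w[198:218,309:320].reshape(-1,3);print("barrel top z",np.percentile(q[:,2],[50,80,95]),q[q[:,2]>12].mean(0))
E
```

```text
[581.90259345 396.276688   112.88573455] [-2.31137901 -2.12699408  0.00469625] 20.2865109026605
30.010525020399754
barrel top z [14.67718861 21.06410567 24.64043583] [476.81008647  92.52770513  19.72287032]
```

>>> servo_tool(steps=[[[-0.0105, -0.018, 0], [0, 0, -4], -1], [[-0.0105, -0.025, 0], [0, 0, -4], -1], [[-0.0105, -0.025, 0], [0, 0, -4], -1], [[-0.0105, -0.025, 0], [0, 0, -4], -1], [[-0.0105, -0.025, 0], [0, 0, -4], -1], [[-0.0105, -0.025, 0], [0, 0, -4], -1], [[-0.0105, -0.025, 0], [0, 0, -4], -1], [[-0.0105, -0.025, 0], [0, 0, -4], -1]])

```text
t: 19.98
ee_pos: [497.6, 202.6, 113.6]
orientation: [-2.811, -1.403, 0.003]
ft_force: [0.2, -0.7, -1.7]
width: 20.0
grasp_force: 30.0
```

>>> servo_tool(steps=[[[0, -0.029, 0], [0, 0, -4], -1], [[0, -0.029, 0], [0, 0, -4], -1], [[0, -0.029, 0], [0, 0, -4], -1], [[0, -0.029, 0], [0, 0, -4], -1], [[0, -0.029, 0], [0, 0, -4], -1], [[0, -0.029, 0], [0, 0, -4], -1], [[0, -0.029, 0], [0, 0, -4], -1], [[0, -0.029, 0], [0, 0, -4], -1]])

```text
t: 20.65
ee_pos: [498.1, -29.3, 113.7]
orientation: [-3.088, -0.574, 0.003]
ft_force: [0.6, -0.9, -1.8]
width: 20.5
grasp_force: 30.0
```

>>> servo_tool(steps=[[[0, -0.029, 0], [0, 0, -4], -1], [[0, -0.029, 0], [0, 0, -4], -1], [[0, -0.029, 0], [0, 0, -4], -1], [[0, -0.029, 0], [0, 0, -4], -1], [[0, -0.029, 0], [0, 0, -4], -1], [[0, -0.029, 0], [0, 0, -4], -1], [[0, -0.029, 0], [0, 0, -3.3], -1], [[0, -0.0216, 0], [0, 0, 0], -1]])

```text
t: 21.32
ee_pos: [498.3, -254.6, 113.6]
orientation: [-3.136, 0.172, 0.002]
ft_force: [-0.2, -0.8, 0.2]
width: 20.0
grasp_force: 30.0
```

>>> servo_tool(steps=[[[0, 0, 0], [0, 0, 0], -1], [[0, 0, -0.015], [0, 0, 0], -1], [[0, 0, -0.02], [0, 0, 0], -1], [[0, 0, -0.02], [0, 0, 0], -1], [[0, 0, -0.01], [0, 0, 0], -1], [[0, 0, -0.005], [0, 0, 0], -1], [[0, 0, 0], [0, 0, 0], -1], [[0, 0, 0], [0, 0, 0], -1]])

```text
t: 21.98
ee_pos: [499.2, -252.3, 44.8]
orientation: [-3.137, 0.165, 0.0]
ft_force: [-0.7, -0.5, -0.4]
width: 19.9
grasp_force: 30.0
```

```bash
python3 - <<'E'
from h import *
o=sensors.get_obs();print(o["ee_pos"],o["orientation"],o["width"])
d=grab("top");d2=grab("scene")
a=cv2.resize(d["color"][165:245,370:460],(450,400),interpolation=cv2.INTER_CUBIC)
b=cv2.resize(d2["color"][140:240,330:440],(350,320),interpolation=cv2.INTER_CUBIC)
b=np.vstack([b,np.zeros((80,350,3),np.uint8)])
cv2.imwrite("pics/c3.png",np.hstack([a,b]))
E
```

```text
[ 499.15530244 -252.34870893   44.7649726 ] [-3.13709225e+00  1.65381651e-01  3.92012541e-04] 19.871370763822295
```

View pics/c3.png

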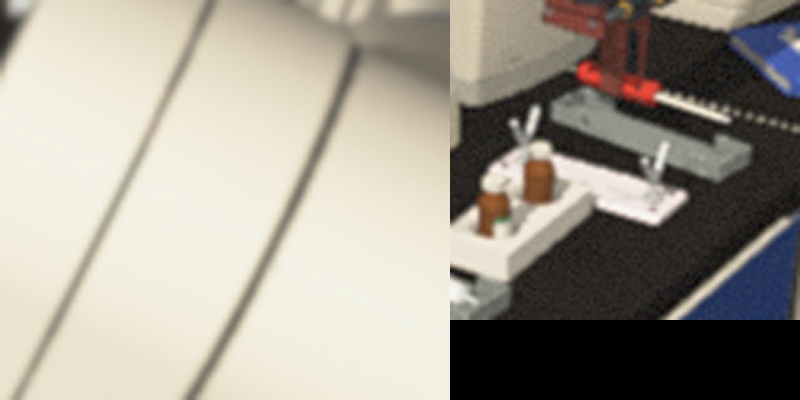

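Scene crop: the screwdriver is held level and parallel above the long nest, and its midpoint (655, 95) is over the nest's (652, 133). Next I lower and release.

>>> servo_tool(steps=[[[0, 0, -0.012], [0, 0, 0], -1], [[0, 0, -0.012], [0, 0, 0], -1], [[0, 0, -0.006], [0, 0, 0], -1], [[0, 0, -0.003], [0, 0, 0], -1], [[0, 0, -0.001], [0, 0, 0], -1], [[0, 0, 0], [0, 0, 0], -1], [[0, 0, 0], [0, 0, 0], -0.4], [[0, 0, 0], [0, 0, 0], -0.25]])

```text
t: 22.75
ee_pos: [499.3, -252.8, 11.0]
orientation: [3.137, -0.166, 0.001]
ft_force: [-0.7, 0.6, 0.6]
width: 29.8
grasp_force: 0.0
```

>>> servo_tool(steps=[[[0, 0, 0], [0, 0, 0], -0.2], [[0, 0, 0.01], [0, 0, 0], -0.2], [[0, 0, 0.02], [0, 0, 0], -0.2], [[0, 0, 0.03], [0, 0, 0], -0.2], [[0, 0, 0.03], [0, 0, 0], -0.2], [[-0.005, 0.02, 0], [0, 0, 4], -0.2], [[-0.005, 0.03, 0], [0, 0, 6], -0.2], [[-0.005, 0.03, 0], [0, 0, 6], -0.2]])

```text
t: 23.42
ee_pos: [484.4, -172.6, 102.5]
orientation: [3.128, 0.277, 0.004]
ft_force: [0.5, 0.3, -0.2]
width: 35.2
grasp_force: 0.0
```

>>> servo_tool(steps=[[[-0.005, 0.03, 0], [0, 0, 6], -0.2], [[-0.005, 0.03, 0], [0, 0, 6], -0.2], [[-0.005, 0.03, 0], [0, 0, 6], -0.2], [[-0.005, 0.03, 0], [0, 0, 6], -0.2], [[-0.005, 0.03, 0], [0, 0, 6], -0.2], [[-0.005, 0.03, 0], [0, 0, 6], -0.2], [[-0.005, 0.03, 0], [0, 0, 6], -0.2], [[-0.005, 0.03, 0], [0, 0, 6], -0.2]])

```text
t: 24.08
ee_pos: [443.9, 68.8, 101.7]
orientation: [2.744, 1.528, 0.002]
ft_force: [-0.3, 0.5, -0.0]
width: 35.2
grasp_force: 0.0
```

>>> servo_tool(steps=[[[-0.005, 0.03, 0], [0, 0, 6], 0], [[-0.005, 0.03, 0], [0, 0, 6], 0], [[-0.005, 0.03, 0], [0, 0, 6], 0], [[-0.005, 0.03, 0], [0, 0, 6], 0], [[-0.005, 0.03, 0], [0, 0, 4.9], 0], [[-0.005, 0.03, 0], [0, 0, 0], 0], [[-0.005, 0.03, 0], [0, 0, 0], 0], [[0, 0.02, 0], [0, 0, 0], 0]])

```text
t: 24.75
ee_pos: [408.3, 299.9, 101.8]
orientation: [-2.28, -2.161, -0.002]
ft_force: [-0.1, -0.3, -0.7]
width: 43.7
grasp_force: 0.0
```

```bash
python3 - <<'E'
from h import *
o=sensors.get_obs();print(o["ee_pos"],o["orientation"],o["width"])
d=grab("top");d2=grab("scene")
a=cv2.resize(d["color"][165:245,370:460],(450,400),interpolation=cv2.INTER_CUBIC)
b=cv2.resize(d2["color"][140:240,330:440],(350,320),interpolation=cv2.INTER_CUBIC)
b=np.vstack([b,np.zeros((80,350,3),np.uint8)])
cv2.imwrite("pics/c4.png",np.hstack([a,b]))
E
```

```text
[408.34304546 299.88693322 101.76059795] [-2.28033123e+00 -2.16086060e+00 -2.27545516e-03] 43.722422971779324
```

View pics/c4.png

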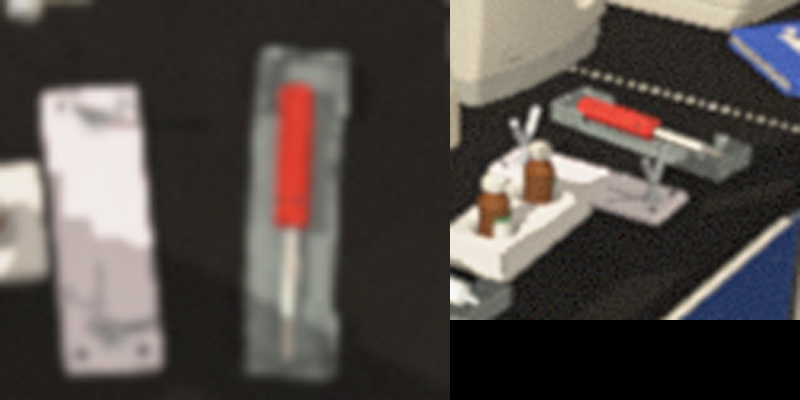

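The screwdriver lies in the long nest, from (296, 85) to (287, 360), within about 5 mm of centre. The column is next: from (409, 297.4, 100.7) I go to (406, 351) and down.

>>> servo_tool(steps=[[[-0.001, 0.018, 0], [0, 0, 0], 0], [[-0.001, 0.018, 0], [0, 0, 0], 0], [[-0.001, 0.018, -0.01], [0, 0, 0], 0], [[0, 0, -0.02], [0, 0, 0], 0], [[0, 0, -0.02], [0, 0, 0], 0], [[0, 0, -0.02], [0, 0, 0], 0], [[0, 0, -0.015], [0, 0, 0], 0], [[0, 0, -0.008], [0, 0, 0], 0]])

```text
t: 25.52
ee_pos: [405.4, 349.7, 6.5]
orientation: [-2.283, -2.159, 0.004]
ft_force: [0.3, 0.1, 0.6]
width: 44.2
grasp_force: 0.0
```

>>> servo_tool(steps=[[[0, 0, -0.0035], [0, 0, 0], 0], [[0, 0, 0], [0, 0, 0], 0], [[0, 0, 0], [0, 0, 0], -0.3], [[0, 0, 0], [0, 0, 0], -0.6], [[0, 0, 0], [0, 0, 0], -1], [[0, 0, 0], [0, 0, 0], -1], [[0, 0, 0], [0, 0, 0], -1], [[0, 0, 0], [0, 0, 0], -1]])

```text
t: 26.18
ee_pos: [406.2, 351.6, 4.5]
orientation: [2.282, 2.159, 0.001]
ft_force: [-0.0, -0.5, 1.8]
width: 8.7
grasp_force: 30.0
```

>>> servo_tool(steps=[[[0, 0, 0], [0, 0, 0], -1], [[0, 0, 0.01], [0, 0, 0], -1], [[0, 0, 0.02], [0, 0, 0], -1], [[0, 0, 0.03], [0, 0, 0], -1], [[0, 0, 0.03], [0, 0, 0], -1], [[0, 0, 0.02], [0, 0, 0], -1], [[0, 0, 0.02], [0, 0, 0], -1], [[0, 0, 0], [0, 0, 0], -1]])

```text
t: 26.85
ee_pos: [407.7, 352.9, 138.3]
orientation: [2.281, 2.159, 0.01]
ft_force: [0.9, 0.3, -1.6]
width: 8.6
grasp_force: 30.0
```

```bash
python3 - <<'E'
from h import *
imaging.get_image("top");o=sensors.get_obs();print(o["ee_pos"],o["orientation"],o["width"])
d2=grab("scene");w=cloud(d2)
cv2.imwrite("pics/c5.png",cv2.resize(d2["color"][180:330,160:360],(800,600),interpolation=cv2.INTER_CUBIC))
E
```

```text
[406.98227246 352.23044318 136.35472616] [2.28160794 2.15915999 0.00693765] 8.858533889940876
```

View pics/c5.png

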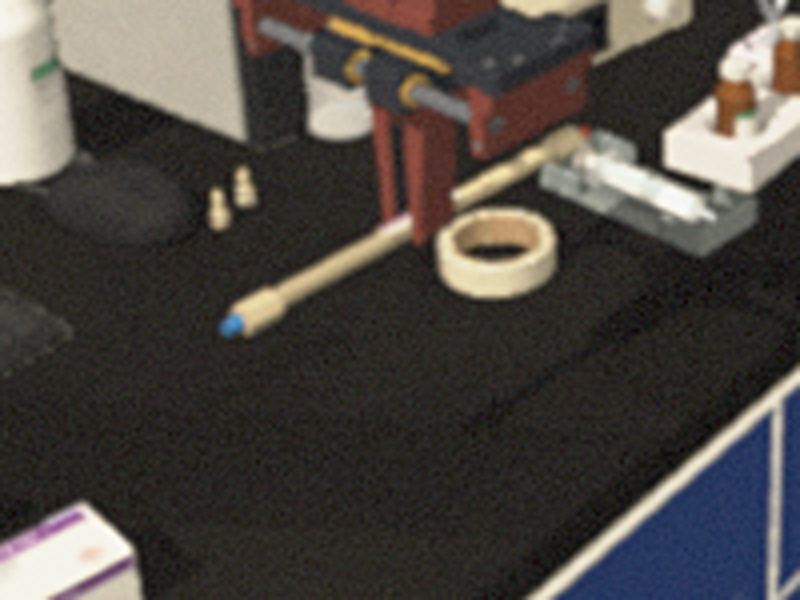

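Column held level, about mid-way (label at (395, 225)), with clear space around it. I carry it to the rest.

>>> servo_tool(steps=[[[0.003, -0.024, 0], [0, 0, -4], -1], [[0.003, -0.024, 0], [0, 0, -4], -1], [[0.003, -0.024, 0], [0, 0, -4], -1], [[0.003, -0.024, 0], [0, 0, -4], -1], [[0.003, -0.024, 0], [0, 0, -4], -1], [[0.003, -0.024, 0], [0, 0, -4], -1], [[0.003, -0.024, 0], [0, 0, -4], -1], [[0.003, -0.024, 0], [0, 0, -4], -1]])

```text
t: 27.62
ee_pos: [428.7, 157.8, 132.6]
orientation: [-2.791, -1.442, 0.005]
ft_force: [-0.2, 0.0, -1.4]
width: 8.6
grasp_force: 30.0
```

>>> servo_tool(steps=[[[0.003, -0.024, 0], [0, 0, -4], -1], [[0.003, -0.024, 0], [0, 0, -4], -1], [[0.003, -0.024, 0], [0, 0, -4], -1], [[0.003, -0.024, 0], [0, 0, -4], -1], [[0.003, -0.024, 0], [0, 0, -4], -1], [[0.003, -0.024, 0], [0, 0, -4], -1], [[0.003, -0.024, 0], [0, 0, -4], -1], [[0.003, -0.024, 0], [0, 0, -4], -1]])

```text
t: 28.28
ee_pos: [452.7, -33.7, 132.7]
orientation: [-3.08, -0.616, 0.005]
ft_force: [0.5, -0.4, -0.7]
width: 8.9
grasp_force: 30.0
```

>>> servo_tool(steps=[[[0.002, -0.024, 0], [0, 0, -4], -1], [[0.002, -0.024, 0], [0, 0, -4], -1], [[0.002, -0.024, 0], [0, 0, -4], -1], [[0.002, -0.024, 0], [0, 0, -4], -1], [[0, -0.006, 0], [0, 0, -4.9], -1], [[0, 0, -0.02], [0, 0, 0], -1], [[0, 0, -0.02], [0, 0, 0], -1], [[0, 0, -0.01], [0, 0, 0], -1]])

```text
t: 28.95
ee_pos: [459.8, -134.3, 81.2]
orientation: [-3.14, -0.052, 0.007]
ft_force: [-0.0, -0.1, -1.1]
width: 8.7
grasp_force: 30.0
```

>>> servo_tool(steps=[[[0, 0, -0.005], [0, 0, 0], -1], [[0, 0, 0], [0, 0, 0], -1], [[0, 0, 0], [0, 0, 0], -1], [[0, 0, 0], [0, 0, 0], -1], [[0, 0, 0], [0, 0, 0], -1], [[0, 0, 0], [0, 0, 0], -1], [[0, 0, 0], [0, 0, 0], -1], [[0, 0, 0], [0, 0, 0], -1]])

```text
t: 29.62
ee_pos: [462.2, -134.6, 79.6]
orientation: [3.141, 0.053, 0.001]
ft_force: [-0.4, 0.9, -1.7]
width: 8.7
grasp_force: 30.0
```

```bash
python3 - <<'E'
from h import *
o=sensors.get_obs();print(o["ee_pos"],o["orientation"],o["width"])
d=grab("top");d2=grab("scene")
a=cv2.resize(d["color"][155:255,330:430],(400,400),interpolation=cv2.INTER_CUBIC)
b=cv2.resize(d2["color"][130:230,330:430],(400,400),interpolation=cv2.INTER_CUBIC)
cv2.imwrite("pics/c6.png",np.hstack([a,b]))
E
```

```text
[ 462.2029829  -134.64244804   79.5817485 ] [3.14091030e+00 5.32933406e-02 1.14483497e-03] 8.726654331845637
```

View pics/c6.png

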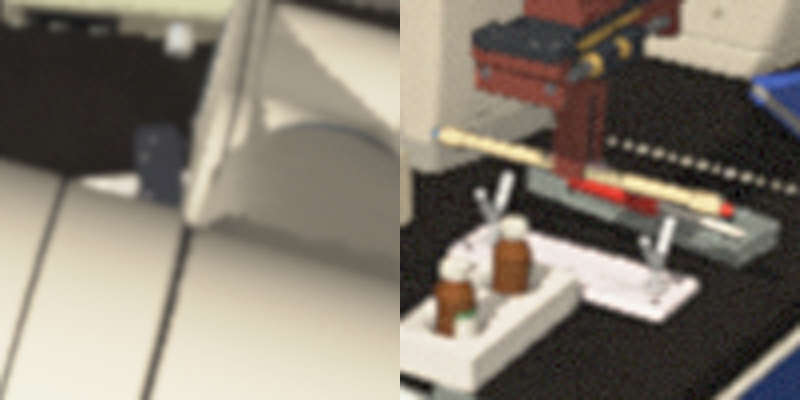

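Scene crop: column level above the saddles, blue end at (437, 133), red end at (727, 211). Saddle tips at about (508, 178)/(480, 190) and (668, 222)/(640, 243). I check these in the same camera's frame.

```bash
python3 - <<'E'
from h import *
d=dict(np.load("last_scene.npz"))
S=lambda x,y,h: ray(d,329.5+(x-400+.5)/4,129.5+(y+.5)/4,h)
a,b=S(435,133,83),S(732,211,83);print("col",a.round(1),b.round(1),((a+b)/2).round(1),np.linalg.norm(a-b),np.degrees(np.arctan2(*(a-b)[1::-1])))
for p in [(510,176),(480,192),(668,221),(638,242)]: print(S(*p,52).round(1))
w=cloud(d)[155:215,340:425].reshape(-1,3)
q=w[(w[:,2]>76)&(w[:,2]<95)&(abs(w[:,1]+134)<15)]
k=abs(q[:,0]-462)>25;q=q[k];print(len(q),q[:,0].min(),q[:,0].max(),np.polyfit(q[:,0]-462,q[:,1],1),np.polyfit(q[:,0]-462,q[:,2],1))
s=w[(w[:,2]>38)&(w[:,2]<56)&(abs(w[:,1]+134)<25)]
for x in(397,528):
    t=s[abs(s[:,0]-x)<14];print(x,len(t),t.mean(0).round(1),t.min(0).round(1),t.max(0).round(1))
E
```

```text
col [ 572.8 -124.7   83. ] [ 341.5 -134.3   83. ] [ 457.2 -129.5   83. ] 231.4858080507636 2.3780406639974903
[ 525.8 -152.    52. ]
[ 527.6 -116.6   52. ]
[ 397.9 -154.    52. ]
[ 397.8 -113.8   52. ]
226 341.24562926622946 568.7992633502876 [ 3.28028884e-02 -1.31335769e+02] [5.64775900e-04 8.25585559e+01]
397 26 [ 394.6 -137.8   45.2] [ 391.2 -156.5   38.1] [ 397.6 -117.3   53.9]
528 23 [ 524.9 -134.    45.3] [ 521.  -156.7   38.3] [ 528.  -111.4   53.3]
```

>>> servo_tool(steps=[[[0.004, 0, -0.01], [0, 0, 0], -1], [[0, 0, -0.015], [0, 0, 0], -1], [[0, 0, -0.01], [0, 0, 0], -1], [[0, 0, -0.004], [0, 0, 0], -1], [[0, 0, -0.002], [0, 0, 0], -1], [[0, 0, 0], [0, 0, 0], -1], [[0, 0, 0], [0, 0, 0], -1], [[0, 0, 0], [0, 0, 0], -1]])

```text
t: 30.38
ee_pos: [466.3, -134.7, 38.5]
orientation: [3.141, 0.053, 0.001]
ft_force: [0.1, 0.4, -1.8]
width: 8.5
grasp_force: 30.0
```

>>> servo_tool(steps=[[[0, 0, -0.001], [0, 0, 0], -1], [[0, 0, -0.001], [0, 0, 0], -1], [[0, 0, 0], [0, 0, 0], -1], [[0, 0, 0], [0, 0, 0], -1], [[0, 0, 0], [0, 0, 0], -1], [[0, 0, 0], [0, 0, 0], -1], [[0, 0, 0], [0, 0, 0], -1], [[0, 0, 0], [0, 0, 0], -1]])

```text
t: 31.05
ee_pos: [466.0, -134.6, 36.2]
orientation: [3.141, 0.053, 0.0]
ft_force: [0.2, 0.3, -1.4]
width: 8.8
grasp_force: 30.0
```

>>> servo_tool(steps=[[[0, 0, -0.001], [0, 0, 0], -1], [[0, 0, -0.0005], [0, 0, 0], -1], [[0, 0, 0], [0, 0, 0], -1], [[0, 0, 0], [0, 0, 0], -0.9], [[0, 0, 0], [0, 0, 0], -0.7], [[0, 0, 0], [0, 0, 0], -0.5], [[0, 0, 0], [0, 0, 0], -0.35], [[0, 0, 0], [0, 0, 0], -0.35]])

```text
t: 31.72
ee_pos: [465.7, -134.4, 34.5]
orientation: [-3.141, -0.053, 0.001]
ft_force: [0.0, -0.4, 0.6]
width: 27.8
grasp_force: 0.0
```

>>> servo_tool(steps=[[[0, 0, 0], [0, 0, 0], -0.35], [[0, 0, 0.01], [0, 0, 0], -0.35], [[0, 0, 0.02], [0, 0, 0], -0.35], [[0, 0, 0.03], [0, 0, 0], -0.35], [[0, 0, 0.04], [0, 0, 0], -0.35], [[0, 0, 0.04], [0, 0, 0], -0.35], [[-0.005, -0.03, 0.02], [0, 0, 0], -0.35], [[-0.005, -0.03, 0], [0, 0, 0], -0.35]])

```text
t: 32.38
ee_pos: [458.8, -195.5, 200.5]
orientation: [3.137, 0.058, 0.014]
ft_force: [0.9, -0.1, -0.4]
width: 28.3
grasp_force: 0.0
```

>>> servo_tool(steps=[[[-0.015, -0.035, 0], [0, 0, 0], -0.35], [[-0.015, -0.035, 0], [0, 0, 0], -0.35], [[-0.015, -0.035, 0], [0, 0, 0], -0.35], [[-0.015, -0.035, 0], [0, 0, 0], -0.35], [[-0.015, -0.035, 0], [0, 0, 0], -0.35], [[-0.015, -0.035, 0], [0, 0, 0], -0.35], [[-0.015, -0.035, 0], [0, 0, 0], -0.35], [[-0.015, -0.035, 0], [0, 0, 0], -0.35]])

```text
t: 33.05
ee_pos: [334.8, -476.0, 195.5]
orientation: [3.141, 0.053, 0.0]
ft_force: [0.8, 0.0, 0.0]
width: 28.6
grasp_force: 0.0
```

```bash
python3 - <<'E'
from h import *
o=sensors.get_obs();print(o["ee_pos"])
d=grab("top");d2=grab("scene")
a=cv2.resize(d["color"][160:260,295:455],(800,500),interpolation=cv2.INTER_CUBIC)
cv2.imwrite("pics/c7.png",a)
cv2.imwrite("pics/c7s.png",cv2.resize(d2["color"][130:260,280:440],(738,600),interpolation=cv2.INTER_CUBIC))
E
```

```text
[ 334.77548282 -476.04903566  195.49761804]
```

View pics/c7.png

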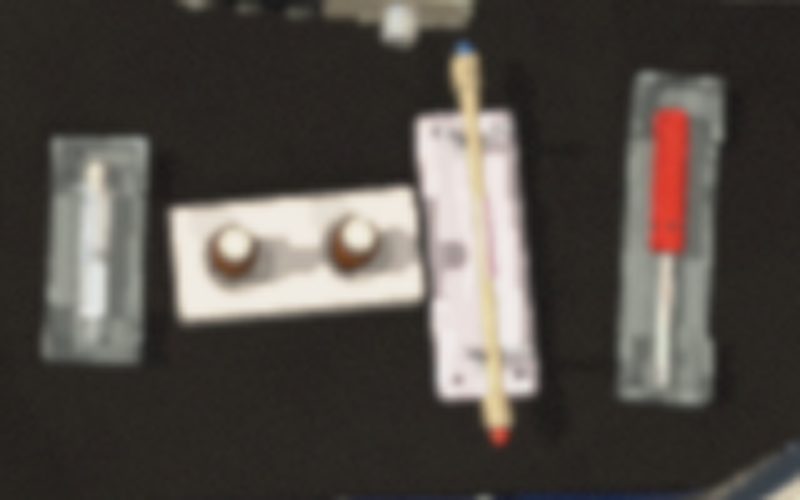

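View pics/c7s.png

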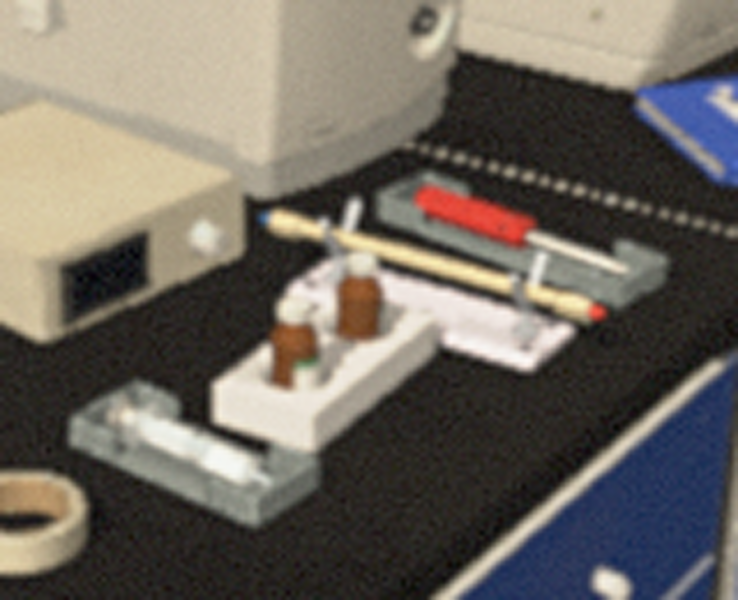

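Everything is home: column in both saddles with ends at (464, 47) and (500, 436), bottles upright in the wells, syringe and screwdriver in their nests. One numeric check before I hand in.

```bash
python3 - <<'E'
from h import *
d=dict(np.load("last_top.npz"))
Q=lambda x,y,h: ray(d,294.5+(x+.5)/5,159.5+(y+.5)/5,h)
def rel(n,a,b,c,ang):
    m=(a+b)/2-np.r_[c,0];t=np.radians(ang);v=a-b
    print(n,"along",round(m[0]*np.cos(t)+m[1]*np.sin(t),1),"across",round(-m[0]*np.sin(t)+m[1]*np.cos(t),1),"len",np.linalg.norm(v).round(1),"dang",np.degrees(np.arctan2(v[1],v[0])).round(1)-ang)
rel("col",Q(463,42,37),Q(500,443,37),(462.2,-134.5),2)
rel("syr",Q(96,158,13.5),Q(90,344,13.5),(470.4,91.9),-3.5)
rel("scr",Q(672,107,14),Q(662,388,14),(466.9,-249.3),-6)
print(Q(236,242,70),Q(356,236,70))
w=cloud(dict(np.load("last_scene.npz")));q=w.reshape(-1,3)
q=q[(abs(q[:,1]+134)<14)&(abs(q[:,0]-462)<45)&(q[:,2]>25)];print("col top z",np.percentile(q[:,2],[50,90]),np.polyfit(q[:,0]-462,q[:,2],1))
E
```

```text
col along 3.1 across 0.5 len 238.8 dang 0.0
syr along -0.7 across 1.6 len 112.4 dang 0.5
scr along -4.9 across 2.0 len 170.1 dang -0.09999999999999964
[461.32313707  10.06504059  70.        ] [462.7748997  -58.35718403  70.        ]
col top z [36.85370551 39.56373517] [-8.28889027e-03  3.64458061e+01]
```

All within tolerance.

```bash
python3 -c "
from workcell import close_job; print(close_job())"
```

```text
the job is handed in; nothing more can be done
None
```

The job is handed in at about 33 s of the 138 s allowed: the column, both bottles, the syringe and the screwdriver are all home and released, and my last camera check put each within tolerance (the hand-in returned no verdict).

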